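Put away the washed stirring gear

TASK

Put away the washed gear lying mixed on the lab bench: the loose stirring bar and the two loose stoppers each go into the tray that already holds one of their own kind. Thread the two ring weights onto the storage post, the wide one fully home on the base and the narrow one flat on top of it, lowering them gently rather than dropping them down the pin. Leave everything else on the bench where it is.

Things in the scene. Friction and masses are not known exactly. Their poses are not given: they have to be found in the camera images.
- bar: loose white plastic magnetic stirring bar, a straight octagonal rod 70 mm long and 14 mm across the flats, lying on a flat; origin under its middle, on its underside at the start (rod axis 7 mm above); x runs along the rod
- stopper_a: loose white silicone stopper, a slightly tapered round plug 34 mm high, 36 mm across at the foot and 32 mm at the top, standing on its wide end; origin at the centre of the wide end, z up through the plug
- stopper_b: loose white silicone stopper, a slightly tapered round plug 34 mm high, 36 mm across at the foot and 32 mm at the top, standing on its wide end; origin at the centre of the wide end, z up through the plug
- wide_ring: the wide black coated ring weight, 58 mm outside diameter, 28 mm hole, 24 mm high, lying flat; origin at its very centre (12 mm above its underside), z along the hole
- narrow_ring: the narrow black coated ring weight, 44 mm outside diameter, 28 mm hole, 24 mm high, lying flat; origin at its very centre (12 mm above its underside), z along the hole
- bar_tray: fixed open blue plastic tray, 160 mm (its x) by 120 mm (its y), 32 mm high, walls and floor 4 mm; origin at the centre of its underside; both trays look alike, this one already holds one stirring bar (lying along the tray's y) near the -x end
- stopper_tray: fixed open blue plastic tray, 160 mm (its x) by 120 mm (its y), 32 mm high, walls and floor 4 mm; origin at the centre of its underside; both trays look alike, this one already holds one stopper near the -x end
- bar_kept: the white plastic magnetic stirring bar, a straight octagonal rod 70 mm long and 14 mm across the flats, already lying in the bar tray; origin under its middle, on its underside at the start (rod axis 7 mm above); x runs along the rod
- stopper_kept: the white silicone stopper, a slightly tapered round plug 34 mm high, 36 mm across at the foot and 32 mm at the top, already in the stopper tray, standing on its wide end; origin at the centre of the wide end, z up through the plug
- post: fixed storage post: round dark steel base 72 mm across and 8 mm thick with an upright steel pin 22 mm in diameter in its middle, tapering over the last 6 mm, tip 70 mm above the bench; origin at the centre of the base's underside, on the pin's axis; z up
- dish: bystander, leave it alone: small white ceramic weighing dish, 52 mm across, 16 mm high; origin at the centre of its underside
- jar: bystander, leave it alone: small closed amber glass jar, 38 mm across, 48 mm high; origin at the centre of its underside
- timer: bystander, leave it alone: white lab timer, 56 mm square, 18 mm thick, lying flat with a grey display; origin at the centre of its underside
- beaker: bystander, leave it alone: glass beaker, 68 mm across, 90 mm high; origin at the centre of its underside
- reagent: bystander, leave it alone: glass reagent bottle, 70 mm across, 140 mm high; origin at the centre of its underside
- spatula: bystander, leave it alone: steel lab spoon, 170 mm long, lying; x along it
Not all that is in view belongs to the job. Leave any pink or turquoise look-alike of the stopper_kept alone. What is shaped like the bar but black is not meant.

How it is judged:
At the end, for the whole second after the job is handed in: Both bars in the bar tray, all 3 stoppers in the stopper tray (origin inside the walls, under 45 mm high); wide ring flat on the post's base and narrow ring flat on it (heights within 3 mm, 6 mm of the pin axis, 0.08 rad of level); all at rest (x of bar in the frame of bar_tray between -0.078 and 0.078 m and y of bar in the frame of bar_tray between -0.058 and 0.058 m and z of each of bar, bar_kept in the frame of bar_tray below 0.045 m and linear speed of each of bar, bar_kept, stopper_a, stopper_b, stopper_kept, wide_ring, narrow_ring below 0.03 m/s and x of bar_kept in the frame of bar_tray between -0.078 and 0.078 m and y of bar_kept in the frame of bar_tray between -0.058 and 0.058 m and x of stopper_a in the frame of stopper_tray between -0.078 and 0.078 m and y of stopper_a in the frame of stopper_tray between -0.058 and 0.058 m and z of each of stopper_a, stopper_b, stopper_kept in the frame of stopper_tray below 0.045 m and x of stopper_b in the frame of stopper_tray between -0.078 and 0.078 m and y of stopper_b in the frame of stopper_tray between -0.058 and 0.058 m and x of stopper_kept in the frame of stopper_tray between -0.078 and 0.078 m and y of stopper_kept in the frame of stopper_tray between -0.058 and 0.058 m and horizontal distance between each of wide_ring, narrow_ring and post below 0.006 m and z of wide_ring in the frame of post between 0.017 and 0.023 m and angle between the z axis of each of wide_ring, narrow_ring and the z axis of post, either way round below 0.08 rad and z of narrow_ring in the frame of post between 0.041 and 0.047 m); the robot touches nothing.
It fails at once if a bystander (jar, dish, timer, beaker, reagent bottle, spoon) is shoved more than 30 mm (distance of any of dish, jar, timer, beaker, reagent, spatula from where it was at the start of the episode above 0.03 m).
It fails at once if the wide ring is dropped down the post (it falls faster than 0.7 m/s there) (horizontal distance between wide_ring and post below 0.008 m and height (world z) of wide_ring below 0.082 m and linear speed of wide_ring above 0.7 m/s).
It fails at once if the narrow ring is dropped down the post (it falls faster than 0.7 m/s there) (horizontal distance between narrow_ring and post below 0.008 m and height (world z) of narrow_ring below 0.082 m and linear speed of narrow_ring above 0.7 m/s).
It also fails if it takes over 72 s, if anything falls off the work surface, if the arm or the gripper's body presses on something with over 40 N, if the wrist force passes 120 N, or if a joint passes its speed limit or range.

ROBOT

A 7-joint arm with a two-finger parallel gripper is mounted at the origin on the work surface. World frame = base frame: x ahead of the robot, y to its left, z up, the work surface at z = 0. Lengths are in m, angles in rad, forces in N, time in s.
With the tool pointing down it reaches from about 0.425 to 0.875 m from the base axis. Payload 8.4 kg.
Tool frame: the origin (TCP) lies at the centre of the arm's flange, where the gripper is bolted on; the fingertips stand 173 mm ahead of it and the grasp point (between the pads) lies 155 mm ahead of it; z points along the fingers, y is the direction in which the jaws open and shut (so a half turn about z gives the same grasp; the last joint's range is limited). The gripper opens to 85 mm and grips with 20 to 120 N. Pads are 22 mm wide; open, the fingers measure 114 mm over their backs; the gripper's body (76 mm by 85 mm) begins 54 mm behind the grasp point. The pads swing forward as they close: fully open they stand 13 mm farther back than shut.
Start: joints at [-1.27, 0.333, 0.04, 1.465, -0.013, 1.343, -0.059], TCP at [0.253, 0.599, 0.405] pointing down, gripper open.
Joint ranges: [-2.58, 2.58], [-0.38, 2.09], [-1.3, 1.39], [0.25, 2.4], [-1.5, 4.64], [0.08, 2.09], [-2.65, 2.65]. Speed limits (rad/s): [2.22, 2.22, 2.79, 2.79, 3.14, 3.14, 3.14].

INTERFACE

Orientations are given as a rotation vector (axis times angle).
In Python, from station import arm gives the robot as it stands.
- The arm moves only by the tool arm_command, never from a script. Its arguments are lists of equal length, an entry for each row: "linear": the shift along the world's x, y, z in mm, a list of three; "turn": the turn about the world's z in degrees. A call has 1 to 12 rows; each row is the pose to reach, as a shift and turn from the pose commanded when the call began; what a row does not reach only later rows make up. A row lasts 1/10 s, in which the tool goes at most 50 mm and 8.59 degrees, less where a joint would pass 70% of its speed; a pose out of reach is approached as far as the arm can. A call with a gripper value outside its range is refused whole. "jaw" is the finger opening in mm, from 0 to 85.4, set as the call begins (left out, the last holds). The fingers move at their own pace and stop on an object; "newtons" is the grip in N (left out, the last holds). Time passes only in rows, so rows that repeat a pose let the fingers close. It gives the time, the measured TCP pose, the force and the opening at its end, in the units of the state.
- arm.sense(): the state, without advancing time (a new reading comes with each control period).
- arm.read_camera(name): name is "side" or "top" or "wrist"; returns (picture, depth): 480x640x3 uint8, blue, green, red; 480x640 float32, m along the optical axis (not along the pixel's ray), 0 where there is no reading.
- arm.camera_model(name): a dict with "K" (3x3 intrinsics, pixels), "dist_coeffs" ([k1, k2, p1, p2, k3] as OpenCV has them; the pictures are not rectified), "R" (3x3) and "t" (3): a world point X has camera coordinates R X + t; the wrist camera has in their place "T_tool_cam" (4x4, takes a point from camera to tool coordinates, whose origin is the TCP and whose axes are the flange's). Camera axes: x right, y down, z forward; pixel columns grow to the right and rows downward; lengths in m; the calibration is good to about 2 mm. A picture is of the moment at which its call begins: read the wrist's pose just before it. camera_model takes no time and is no camera call.
- arm.sign_off(): hands the job in, once; it reports no verdict.
Trained networks look in the newest picture that a camera, given by its name, has taken for a name from the list of things; names that differ only in an ending like _2 or _b are one class to them, and where a whole thing is asked for, a point or a joint stands for the part that bears it (a point fixed in the world has none). Each returns a list of dicts, best first, with "score" (0 to 1); they miss things now and then, are a little off and sometimes report something else, mostly with a low value. They report only what shows in the picture. A call takes as long as a camera call. They do not tell look-alikes from the thing itself.
- arm.trace(camera, name): "pixels" (480x640 bool, what is visible of it) and "position" ([column, row] in pixels, amid what is visible of it).
- arm.spot_point(camera, name): "position" ([column, row] in pixels: a listed point, or the origin of a listed thing).
The state is a dict: "time_s": time; "joint_pos": joint angles; "joint_velocities": joint speeds; "joint_efforts": joint torques, N m; "ee_pos": TCP position; "orientation": TCP orientation; "contact_force": force on the tool from outside, world axes, zero at the start; "wrist_torque": the same for the moment, N m; "finger_gap": finger opening in m.
Only numpy, scipy, OpenCV 4.12 (cv2) and the standard library are available. Lean on these libraries where they do the work, as an engineer would, in place of code of your own. Each camera call takes 0.05 s, during which the arm holds its last target. There are 200 camera calls.

## Working session

There is one attempt and no reset: what is moved stays moved. The work goes in short steps, Python scripts to look and compute and a tool call to move; the robot and the scene stay as the last step left them, time stands still between calls to the robot, and variables do not carry over. Pictures are saved under pics/ and viewed, on a budget of 10 in all, crops included, one or two more only if the job needs it, and the job is handed in when it is done.

Besides the shell and the picture viewer there is one more tool, called after "Emit:" as name(argument=value, ...), one argument or row to a line, values as JSON. arm_command: Moves the arm, as the interface text tells. Its arguments: {"type":"object","properties":{"linear":{"type":"array","items":{"type":"array","items":{"type":"number"}}},"turn":{"type":"array","items":{"type":"number"}},"jaw":{"type":"number"},"newtons":{"type":"number"}},"required":["linear","turn"]}

```bash
ls; mkdir -p pics; python3 - <<'E'
from station import arm
import cv2
s=arm.sense(); print(s['time_s'],s['ee_pos'],s['orientation'],s['finger_gap'])
for c in("top","side"):
    p,d=arm.read_camera(c); cv2.imwrite(f"pics/{c}0.png",p)
    m=arm.camera_model(c); print(c,m)
    import numpy as np; np.save(f"{c}0.npy",d)
E
```

```text
pics
0.0 [0.25293997 0.59857015 0.40382387] [-6.23831312e-01 -3.07881382e+00  2.52925167e-03] 0.08539846283792146
top {'K': array([[518.57013271,   0.        , 321.86222068],
       [  0.        , 518.57013271, 248.08216836],
       [  0.        ,   0.        ,   1.        ]]), 'dist_coeffs': array([-0.00393892,  0.        ,  0.        ,  0.        ,  0.        ]), 'R': array([[ 0.02126731, -0.99973656,  0.0086318 ],
       [-0.9899344 , -0.02226553, -0.13976456],
       [ 0.13991993, -0.0055725 , -0.99014714]]), 't': array([-0.0364359 ,  0.55333475,  1.04181485])}
side {'K': array([[440.6914463 ,   0.        , 319.49277582],
       [  0.        , 440.6914463 , 242.86440136],
       [  0.        ,   0.        ,   1.        ]]), 'dist_coeffs': array([-0.10601064,  0.        ,  0.        ,  0.        ,  0.        ]), 'R': array([[ 0.96373494, -0.26685513, -0.00181542],
       [-0.20410471, -0.73269801, -0.64922638],
       [ 0.17191924,  0.62605268, -0.76059307]]), 't': array([-0.53456562,  0.13149628,  0.93810235])}
```

View pics/top0.png

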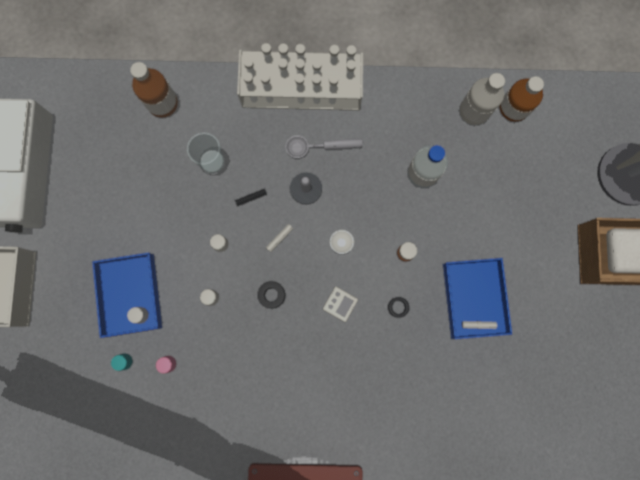

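View pics/side0.png

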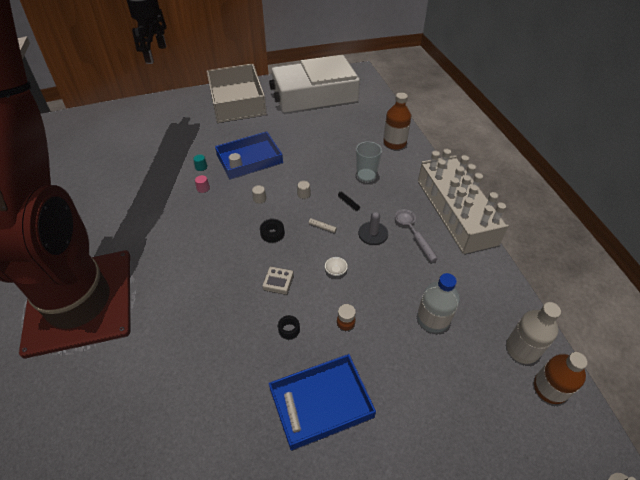

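The top view shows loose stoppers at (218,242) and (208,297), the bar at (280,238), the wide ring at (271,295), the narrow ring at (398,307) and the post at (306,188). The stopper tray is at (127,295) and the bar tray at (477,298). The decoys are the black bar at (251,197) and the teal and pink stoppers at (120,362) and (165,365). The side view agrees with this.

```bash
cat >h.py <<'E'
import numpy as np,cv2
from station import arm
from scipy.spatial.transform import Rotation as Ro
def cloud(cam,d,T=None):
    m=arm.camera_model(cam); v,u=np.mgrid[0:480,0:640]
    n=cv2.undistortPoints(np.stack([u,v],-1).reshape(-1,1,2).astype(float),m['K'],m['dist_coeffs']).reshape(480,640,2)
    P=np.dstack([n*d[...,None],d])
    if cam=='wrist':
        s=T; Tt=m['T_tool_cam']; P=P@Tt[:3,:3].T+Tt[:3,3]
        return P@Ro.from_rotvec(s['orientation']).as_matrix().T+s['ee_pos']
    return (P-m['t'])@m['R']
def circ(P):
    (x,y),r=cv2.minEnclosingCircle(P[:,:2].astype(np.float32)*1000); return round(x,1),round(y,1),round(r,1)
E
python3 - <<'E'
from h import *
top={'stA':(218,242,18),'stB':(208,297,18),'bar':(280,238,22),'wide':(271,295,20),'narrow':(398,307,17),'post':(306,188,22),'stray':(127,295,60),'btray':(477,298,60),'kstop':(136,316,13),'kbar':(480,325,22),'dish':(342,242,18),'jar':(408,251,18),'timer':(341,304,22),'blackbar':(251,197,22),'spoon':(325,146,40),'beaker':(206,150,25)}
side={'stA':(304,190,12),'stB':(259,194,12),'bar':(322,226,18),'wide':(272,231,18),'narrow':(289,327,18),'post':(374,229,24),'kstop':(235,160,9),'kbar':(292,412,24),'jar':(346,317,15)}
for cam,D in(('top',top),('side',side)):
    W=cloud(cam,np.load(cam+'0.npy'))
    print(cam,'table z mm',np.median(W[330:345,230:260,2])*1000 if cam=='top' else '')
    for k,(u,v,r) in D.items():
        P=W[v-r:v+r,u-r:u+r].reshape(-1,3); P=P[P[:,2]>0.006]; P=P[P[:,2]<.16]
        z=np.percentile(P[:,2],97); Q=P[P[:,2]>z-.006]
        rect=cv2.minAreaRect(P[:,:2].astype(np.float32)*1000)
        print(k,'ztop',round(z*1000,1),'circ',circ(Q),'mean',(Q[:,:2].mean(0)*1000).round(1),'rect',np.round(rect[0],1),np.round(rect[1],1),round(rect[2],1),len(P))
E
```

```text
top table z mm 0.19897241080736164
stA ztop 37.4 circ (562.8, 195.5, 16.0) mean [562.7 195.3] rect [561.  195.1] [55.4 38.9] 74.4 244
stB ztop 37.5 circ (447.6, 210.2, 16.5) mean [447.3 210. ] rect [437.5 213.1] [53.3 51.9] 86.9 247
bar ztop 17.4 circ (578.2, 68.4, 34.9) mean [578.8  67.6] rect [587.5  85.5] [61.  93.3] 35.9 222
wide ztop 27.9 circ (455.4, 81.0, 28.7) mean [455.2  81. ] rect [457.7  82. ] [59.5 59.2] 0.9 486
narrow ztop 28.1 circ (435.7, -186.5, 21.7) mean [ 435.8 -186.3] rect [ 430.5 -184.4] [42.8 69.7] 69.3 248
post ztop 70.5 circ (689.2, 14.7, 10.8) mean [688.8  14.9] rect [691.5   5.9] [71.8 89.6] 12.8 748
stray ztop 38.7 circ (448.3, 380.7, 95.9) mean [425.7 367.8] rect [450.8 384.6] [225.  261.6] 86.7 2147
btray ztop 34.5 circ (457.2, -350.8, 98.5) mean [ 457.8 -351.9] rect [ 459.8 -358.6] [243.7 252.1] 2.5 2122
kstop ztop 41.1 circ (406.8, 356.4, 16.3) mean [407.1 356. ] rect [407.3 364. ] [52.7 53.1] 4.9 352
kbar ztop 33.4 circ (379.9, -351.8, 45.0) mean [ 379.3 -351.6] rect [ 411.1 -357.2] [ 74.5 101.8] 1.2 609
dish ztop 18.7 circ (571.6, -65.1, 25.4) mean [
[... 795 characters left out ...]
irc (578.8, 66.9, 35.2) mean [580.2  67.9] rect [580.6  68.6] [15.5 70.7] 47.0 166
wide ztop 27.6 circ (457.2, 82.0, 29.5) mean [457.6  80.4] rect [457.8  80. ] [57.8 56.1] 72.2 435
narrow ztop 26.2 circ (437.7, -186.3, 22.4) mean [ 437.7 -187.2] rect [ 438.6 -186.5] [44.6 42.2] 76.8 338
post ztop 69.5 circ (691.3, 14.6, 9.9) mean [691.1  13. ] rect [694.2  38.9] [113.8 123.4] 60.7 663
kstop ztop 40.1 circ (409.0, 342.9, 29.5) mean [410.8 353.2] rect [408.9 369.7] [113.6  49.1] 83.8 227
kbar ztop 33.5 circ (405.2, -362.3, 57.5) mean [ 387.4 -363.2] rect [ 405.1 -357. ] [94.8 81.8] 75.1 623
jar ztop 50.7 circ (554.6, -201.2, 18.1) mean [ 553.9 -202.5] rect [ 553.6 -203.3] [35.6 36.5] 15.9 411
```

Emit:
arm_command(
  linear=[
    [26,-34,-9],
    [52,-68,-18],
    [78,-102,-27],
    [104,-136,-36],
    [130,-170,-45],
    [156,-204,-54],
    [182,-238,-63],
    [208,-272,-72],
    [234,-306,-80],
    [260,-340,-88],
    [286,-374,-96],
    [311,-404,-104],
  ],
  turn=[2,4,6,8,10,12,14,16,18,20,22,23],
  jaw=85,
)

```text
time_s: 1.3
ee_pos: [0.5648, 0.1926, 0.3002]
orientation: [0.003, -3.141, 0.001]
contact_force: [0.2, 1.2, -0.5]
finger_gap: 0.085
```

```bash
cat >>h.py <<'E'
def st():
    s=arm.sense(); R=Ro.from_rotvec(s['orientation']).as_matrix()
    print(round(s['time_s'],2),'tcp',(s['ee_pos']*1000).round(1),'jawang',round(np.degrees(np.arctan2(R[1,1],R[0,1])),1),'tilt',round(np.degrees(np.arccos(-R[2,2])),2),'gap',round(s['finger_gap']*1000,1),'F',np.round(s['contact_force'],1),'j7',round(s['joint_pos'][6],2)); return s
def wrist(fn=None):
    s=st(); p,d=arm.read_camera('wrist'); W=cloud('wrist',d,s)
    if fn: cv2.imwrite(fn,p)
    return p,W
def near(W,x,y,r,zt,tol=.006):
    P=W.reshape(-1,3); P=P[(np.hypot(P[:,0]-x,P[:,1]-y)<r)&(abs(P[:,2]-zt)<tol)]
    return (circ(P),(P.mean(0)*1000).round(1),len(P)) if len(P)>20 else None
E
python3 - <<'E'
from h import *
p,W=wrist('pics/w0.png')
print(near(W,.564,.195,.03,.034),near(W,.449,.21,.03,.034),near(W,.579,.068,.045,.014),near(W,.456,.081,.04,.024),near(W,.69,.015,.02,.07))
E
```

```text
1.3 tcp [564.8 192.6 300.2] jawang 90.1 tilt 0.03 gap 85.0 F [ 0.2  1.2 -0.5] j7 1.24
((564.6, 195.7, 16.2), array([563.5, 195.7,  32.4]), 1338) ((449.3, 210.4, 16.2), array([449.4, 210.1,  32.5]), 2119) ((579.2, 67.8, 35.7), array([578.6,  69.9,  11.7]), 1350) ((457.7, 81.2, 29.1), array([456.5,  81.9,  22.5]), 4891) None
```

View pics/w0.png

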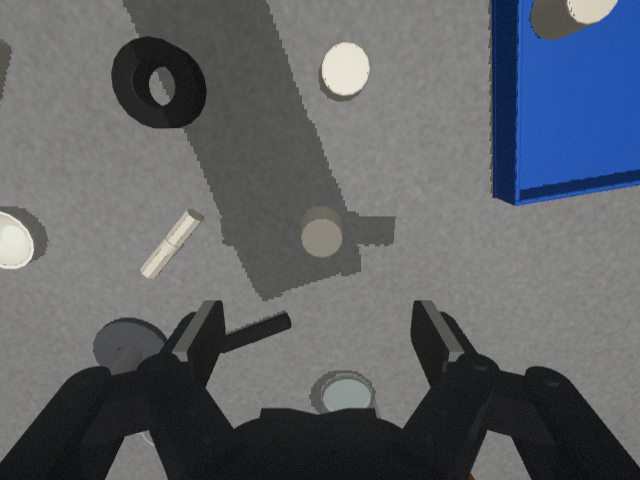

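Emit:
arm_command(
  linear=[
    [-0.5,3,-40],
    [-0.5,3,-80],
    [-0.5,3,-110],
    [-0.5,3,-122],
    [-0.5,3,-122],
    [-0.5,3,-122],
  ],
  turn=[0,0,0,0,0,0],
)

```text
time_s: 1.95
ee_pos: [0.5641, 0.198, 0.1799]
orientation: [-0.003, 3.14, 0.001]
contact_force: [-0.0, 1.2, 0.6]
finger_gap: 0.0847
```

Emit:
arm_command(
  linear=[
    [0,0,0],
    [0,0,0],
    [0,0,0],
    [0,0,0],
    [0,0,0],
    [0,0,30],
    [-10,20,70],
  ],
  turn=[0,0,0,0,0,0,0],
  jaw=20,
  newtons=40,
)

```text
time_s: 2.65
ee_pos: [0.5538, 0.2145, 0.2479]
orientation: [-0.005, -3.139, 0.006]
contact_force: [1.0, 0.7, 0.2]
finger_gap: 0.0322
```

```bash
python3 - <<'E'
from h import *
st()
W=cloud('top',np.load('top0.npy')); p=cv2.imread('pics/top0.png').astype(int)
bl=(p[...,0]>p[...,2]*1.8)&(p[...,0]>60)
for u0 in(80,430):
    m=np.zeros_like(bl);m[240:345,u0:u0+95]=1; P=W[bl&m]; 
    F=P[(P[:,2]<.012)]; print('floor rect',cv2.minAreaRect(F[:,:2].astype(np.float32)*1000),'rim',cv2.minAreaRect(P[P[:,2]>.025][:,:2].astype(np.float32)*1000))
P=W[216:260,258:302].reshape(-1,3);P=P[(P[:,2]>.012)&(P[:,2]<.022)];P=P[np.hypot(P[:,0]-.579,P[:,1]-.068)<.04]
e=np.linalg.svd(P[:,:2]-P[:,:2].mean(0))[2][0];print('bar ang',np.degrees(np.arctan2(e[1],e[0])))
E
```

```text
2.65 tcp [553.8 214.5 247.9] jawang 89.8 tilt 0.26 gap 32.2 F [1.  0.7 0.2] j7 1.21
floor rect ((449.0214538574219, 387.2815246582031), (153.732421875, 130.29837036132812), 9.76124382019043) rim ((464.7555847167969, 217.98573303222656), (166.7359619140625, 459.23095703125), 5.255283355712891)
floor rect ((460.8921203613281, -350.34503173828125), (159.49252319335938, 116.77498626708984), 5.918878555297852) rim ((444.091796875, -214.162109375), (158.5458221435547, 398.14678955078125), 5.904448986053467)
bar ang 137.7348649482565
```

Emit:
arm_command(
  linear=[
    [-13,44,5],
    [-27,88,5],
    [-40,132,5],
    [-54,173,5],
    [-54,173,-10],
    [-54,173,-40],
    [-54,173,-58],
    [-54,173,-62],
    [-54,173,-62],
  ],
  turn=[0,0,0,0,0,0,0,0,0],
)

```text
time_s: 3.55
ee_pos: [0.4995, 0.3904, 0.1864]
orientation: [0.002, -3.141, 0.001]
contact_force: [-0.1, 0.2, -0.1]
finger_gap: 0.0328
```

Emit:
arm_command(
  linear=[
    [0,0,0],
    [0,0,0],
    [0,0,1],
    [0,0,40],
    [0,-10,80],
    [-20,-50,100],
    [-35,-95,100],
    [-50,-140,100],
    [-50,-180,100],
    [-50,-180,100],
  ],
  turn=[0,0,0,0,0,0,0,0,0,0],
  jaw=55,
)

```text
time_s: 4.55
ee_pos: [0.4498, 0.2053, 0.2876]
orientation: [0.008, 3.141, -0.001]
contact_force: [-0.4, -0.1, -0.2]
finger_gap: 0.0551
```

```bash
python3 - <<'E'
from h import *
p,W=wrist()
print(near(W,.5,.389,.03,.038),near(W,.449,.21,.03,.034))
E
```

```text
4.55 tcp [449.8 205.3 287.6] jawang 89.7 tilt 0.05 gap 55.1 F [-0.4 -0.1 -0.2] j7 1.08
((500.6, 390.8, 17.0), array([499. , 389.3,  36.1]), 1357) ((449.0, 210.4, 16.1), array([448. , 210.3,  32.4]), 1473)
```

Emit:
arm_command(
  linear=[
    [0,0,-20],
    [0,0,-50],
    [0,0,-65],
    [0,0,-65],
  ],
  turn=[0,0,0,0],
  jaw=70,
)

```text
time_s: 5.0
ee_pos: [0.4488, 0.2115, 0.2201]
orientation: [0.005, -3.139, 0.003]
contact_force: [1.0, -0.8, 0.8]
finger_gap: 0.0697
```

Emit:
arm_command(
  linear=[
    [0,-1,-30],
    [0,-1,-41],
    [0,-1,-41],
  ],
  turn=[0,0,0],
)

```text
time_s: 5.3
ee_pos: [0.4491, 0.21, 0.1801]
orientation: [0.003, -3.14, 0.002]
contact_force: [0.9, 0.2, 0.7]
finger_gap: 0.0698
```

Emit:
arm_command(
  linear=[
    [0,0,0],
    [0,0,0],
    [0,0,0],
    [0,0,0],
    [0,0,30],
    [0,15,70],
    [0,60,75],
    [0,105,75],
    [0,150,75],
    [2,182,75],
    [2,182,60],
    [2,182,60],
  ],
  turn=[0,0,0,0,0,0,0,0,0,0,0,0],
  jaw=20,
)

```text
time_s: 6.5
ee_pos: [0.4507, 0.3917, 0.2392]
orientation: [0.005, -3.14, 0.004]
contact_force: [-0.1, -2.0, -0.3]
finger_gap: 0.0322
```

Emit:
arm_command(
  linear=[
    [0,0,-25],
    [0,0,-45],
    [0,0,-53],
    [0,0,-53],
  ],
  turn=[0,0,0,0],
)

```text
time_s: 6.9
ee_pos: [0.4518, 0.3904, 0.1876]
orientation: [0.0, -3.141, 0.002]
contact_force: [0.8, 0.0, 0.7]
finger_gap: 0.0324
```

Emit:
arm_command(
  linear=[
    [0,0,0],
    [0,0,0],
    [0,0,1],
    [0,0,40],
    [3,-10,80],
    [18,-50,100],
    [36,-95,100],
    [54,-140,100],
    [72,-185,100],
    [90,-230,100],
    [109,-275,100],
    [127,-315,100],
  ],
  turn=[0,0,0,0,0,-6,-12,-18,-24,-30,-36,-42],
  jaw=55,
)

```text
time_s: 8.1
ee_pos: [0.579, 0.0741, 0.2885]
orientation: [1.131, 2.93, 0.001]
contact_force: [0.5, -0.1, 0.0]
finger_gap: 0.0552
```

Emit:
arm_command(
  linear=[
    [0,-9,0],
    [0,-9,-10],
    [0,-9,-20],
    [0,-9,-20],
  ],
  turn=[0,0,0,0],
)

```text
time_s: 8.5
ee_pos: [0.5773, 0.0699, 0.2656]
orientation: [-1.117, -2.933, 0.002]
contact_force: [0.9, 1.2, -1.0]
finger_gap: 0.0551
```

```bash
python3 - <<'E'
from h import *
p,W=wrist()
print(near(W,.452,.392,.025,.038))
P=W.reshape(-1,3);P=P[(np.hypot(P[:,0]-.579,P[:,1]-.068)<.042)&(abs(P[:,2]-.0125)<.004)]
e=np.linalg.svd(P[:,:2]-P[:,:2].mean(0),full_matrices=False)[2][0];print('bar ang',np.degrees(np.arctan2(e[1],e[0])),near(W,.579,.068,.042,.0125,.004))
E
```

```text
8.5 tcp [577.3  69.9 265.6] jawang 48.3 tilt 0.19 gap 55.1 F [ 0.9  1.2 -1. ] j7 0.78
None
bar ang -41.694514746335656 ((580.2, 69.0, 35.6), array([578.2,  70. ,  11.7]), 1725)
```

Emit:
arm_command(
  linear=[
    [1,-1,-40],
    [1,-1,-75],
    [1,-1,-90],
    [1,-1,-90],
  ],
  turn=[0,0,0,0],
)

```text
time_s: 8.95
ee_pos: [0.5785, 0.0675, 0.1759]
orientation: [-1.12, -2.932, 0.004]
contact_force: [-0.6, -0.9, -1.1]
finger_gap: 0.0549
```

Emit:
arm_command(
  linear=[
    [0,0,0],
    [0,0,0],
    [0,0,0],
    [0,0,0],
    [0,0,0],
    [0,0,30],
    [0,0,80],
  ],
  turn=[0,0,0,0,0,0,0],
  jaw=5,
)

```text
time_s: 9.65
ee_pos: [0.5783, 0.0667, 0.2568]
orientation: [-1.122, -2.93, 0.005]
contact_force: [0.8, 0.3, 0.3]
finger_gap: 0.0124
```

Emit:
arm_command(
  linear=[
    [-10,-42,15],
    [-20,-84,15],
    [-30,-126,15],
    [-41,-168,15],
    [-52,-210,15],
    [-62,-252,15],
    [-72,-294,15],
    [-82,-336,15],
    [-92,-378,15],
    [-103,-417,15],
    [-103,-417,10],
    [-103,-417,0],
  ],
  turn=[-4,-8,-12,-16,-20,-24,-28,-32,-36,-40,-42,-42],
)

```text
time_s: 10.85
ee_pos: [0.4762, -0.3515, 0.2586]
orientation: [2.102, 2.332, 0.001]
contact_force: [1.1, 0.5, -0.4]
finger_gap: 0.0124
```

Emit:
arm_command(
  linear=[
    [0,0,-40],
    [0,0,-65],
    [0,0,-75],
    [0,0,-75],
  ],
  turn=[0,0,0,0],
)

```text
time_s: 11.25
ee_pos: [0.4773, -0.3489, 0.1822]
orientation: [-2.096, -2.339, -0.001]
contact_force: [-0.4, -0.5, 0.4]
finger_gap: 0.012
```

Emit:
arm_command(
  linear=[
    [0,0,0],
    [0,0,0],
    [0,0,1],
    [0,0,40],
    [0,10,80],
    [-2,55,100],
    [-4,100,100],
    [-6,145,100],
    [-8,190,100],
    [-10,235,100],
    [-12,280,100],
    [-14,325,100],
  ],
  turn=[0,0,0,0,4,12,20,28,36,44,52,60],
  jaw=40,
)

```text
time_s: 12.45
ee_pos: [0.462, -0.0236, 0.2833]
orientation: [0.641, 3.074, 0.001]
contact_force: [1.2, -0.3, -0.1]
finger_gap: 0.0399
```

Emit:
arm_command(
  linear=[
    [-2,50,0],
    [-4,95,0],
    [-5,106,0],
    [-5,106,0],
    [-5,106,0],
  ],
  turn=[8,16,24,24,24],
  jaw=85,
)

```text
time_s: 12.95
ee_pos: [0.4576, 0.0799, 0.2829]
orientation: [0.005, 3.141, -0.001]
contact_force: [-0.2, -0.4, -0.7]
finger_gap: 0.0849
```

```bash
python3 - <<'E'
from h import *
p,W=wrist()
P=W.reshape(-1,3);P=P[(np.hypot(P[:,0]-.457,P[:,1]-.081)<.04)&(abs(P[:,2]-.022)<.004)]
print(near(W,.457,.081,.04,.022,.004))
p,d=arm.read_camera('top'); W=cloud('top',d)
print('bar',near(W,.477,-.349,.045,.02,.006),'st',near(W,.5,.39,.025,.04),near(W,.452,.391,.025,.04),near(W,.689,.015,.02,.07),near(W,.436,-.187,.03,.026,.004))
E
```

```text
12.95 tcp [457.6  79.9 282.9] jawang 89.8 tilt 0.02 gap 84.9 F [-0.2 -0.4 -0.7] j7 1.32
((457.1, 80.9, 29.0), array([455.7,  80.9,  22.4]), 3534)
bar ((472.9, -346.2, 35.3), array([ 475.1, -346.4,   17.8]), 205) st ((497.8, 390.9, 17.2), array([498.8, 391. ,  38. ]), 185) ((449.2, 389.9, 16.1), array([449. , 389.5,  38. ]), 181) ((689.8, 14.1, 10.8), array([688.4,  14.4,  68.5]), 75) ((435.5, -186.4, 21.6), array([ 435.2, -186.8,   24.8]), 178)
```

Emit:
arm_command(
  linear=[
    [-0.5,1,-45],
    [-0.5,1,-85],
    [-0.5,1,-105],
    [-0.5,1,-110],
    [-0.5,1,-110],
    [-0.5,1,-110],
  ],
  turn=[0,0,0,0,0,0],
)

```text
time_s: 13.65
ee_pos: [0.4578, 0.0813, 0.1739]
orientation: [0.0, 3.14, 0.001]
contact_force: [-0.6, -0.1, 0.6]
finger_gap: 0.085
```

Emit:
arm_command(
  linear=[
    [0,0,0],
    [0,0,0],
    [0,0,0],
    [0,0,0],
    [0,0,0],
  ],
  turn=[0,0,0,0,0],
  jaw=45,
  newtons=60,
)

```text
time_s: 14.15
ee_pos: [0.4576, 0.0817, 0.1744]
orientation: [-0.001, 3.14, 0.002]
contact_force: [-4.7, -1.6, 17.2]
finger_gap: 0.0566
```

```bash
python3 - <<'E'
from h import *
st()
E
```

```text
14.15 tcp [457.6  81.7 174.4] jawang 90.1 tilt 0.11 gap 56.6 F [-4.7 -1.6 17.2] j7 1.4
```

Emit:
arm_command(
  linear=[
    [0,0,3],
    [0,0,20],
    [0,0,60],
    [20,-10,95],
    [60,-30,95],
    [100,-50,95],
    [140,-67,95],
    [150,-67,95],
    [150,-67,95],
    [150,-67,95],
  ],
  turn=[0,0,0,0,0,0,0,0,0,0],
)

```text
time_s: 15.15
ee_pos: [0.6062, 0.0152, 0.2673]
orientation: [0.003, -3.14, -0.0]
contact_force: [-0.1, 0.6, -2.0]
finger_gap: 0.0564
```

```bash
python3 - <<'E'
from h import *
p,W=wrist('pics/w1.png'); s=arm.sense()
print('pin',near(W,.69,.015,.02,.068,.005))
x,y,z=s['ee_pos']
P=W.reshape(-1,3); Q=P[np.hypot(P[:,0]-x,P[:,1]-y)<.04]
print('ring',[ (zz,near(W,x,y,.035,zz,.004)) for zz in(z-.158,z-.15)])
p,d=arm.read_camera('top'); V=cloud('top',d); print('top pin',near(V,.69,.015,.02,.07))
print('top ring', near(V,x,y,.035,z-.148,.005))
p,d=arm.read_camera('side'); V=cloud('side',d); print('side pin',near(V,.69,.015,.02,.068)); print('side ring', near(V,x,y,.04,z-.149,.005))
E
```

```text
15.15 tcp [606.2  15.2 267.3] jawang 90.1 tilt 0.09 gap 56.4 F [-0.1  0.6 -2. ] j7 1.62
pin ((690.8, 14.2, 10.6), array([688.4,  14.3,  66.6]), 634)
ring [(np.float64(0.10946343234220426), ((600.1, 15.3, 33.6), array([597.7,  15.6, 109.7]), 1986)), (np.float64(0.11746343234220427), ((600.8, 15.3, 33.7), array([603.1,  15.5, 115.4]), 9988))]
top pin None
top ring None
side pin ((690.6, 12.5, 10.5), array([690.8,  12.2,  68.1]), 60)
side ring ((605.0, 15.1, 39.6), array([593.2,  16.2, 118.2]), 194)
```

View pics/w1.png

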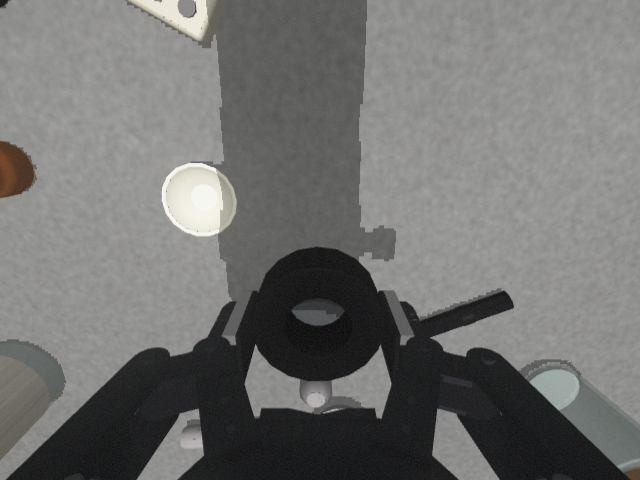

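The wrist view shows the ring held level between the pads at (318,315) and the pin tip just ahead at (316,390). Next I measure how the ring is offset in the grip.

```bash
python3 - <<'E'
from h import *
from scipy.optimize import least_squares
p,W=wrist(); P=W.reshape(-1,3); P=P[(np.hypot(P[:,0]-.606,P[:,1]-.015)<.036)]
print('zhist',np.histogram(P[:,2],bins=np.arange(.08,.135,.004)))
Q=P[(abs(P[:,1]-.0152)<.010)&(abs(P[:,2]-.1155)<.004)]
# outer and hole edges in x by narrow y strips
for y in np.arange(-.008,.009,.004):
    q=np.sort(Q[abs(Q[:,1]-.0152-y)<.0008][:,0]*1000)
    g=np.argmax(np.diff(q)); print(round(y*1000),q[0].round(1),q[g].round(1),q[g+1].round(1),q[-1].round(1),'mid out',((q[0]+q[-1])/2).round(1),'mid hole',((q[g]+q[g+1])/2).round(1))
for xs in (.598,.602,.606,.610,.614):
    q=P[(abs(P[:,0]-xs)<.0006)&(abs(P[:,2]-.1155)<.004)][:,1]*1000; q.sort(); g=np.argmax(np.diff(q)); print(xs,'hole y',q[g].round(1),q[g+1].round(1),((q[g]+q[g+1])/2).round(1))
E
```

```text
15.3 tcp [606.1  15.4 267.8] jawang 90.1 tilt 0.05 gap 56.3 F [-0.1  0.2 -2. ] j7 1.62
zhist (array([   0,    0,    1,  350,  621,  806,  872,  990, 6753, 3665,  386,
        421,  460]), array([0.08 , 0.084, 0.088, 0.092, 0.096, 0.1  , 0.104, 0.108, 0.112,
       0.116, 0.12 , 0.124, 0.128, 0.132]))
-8 577.9 594.3 614.9 632.3 mid out 605.1 mid hole 604.6
-4 577.1 592.4 617.9 634.1 mid out 605.6 mid hole 605.1
0 576.3 591.4 618.7 633.9 mid out 605.1 mid hole 605.1
4 576.8 591.7 618.4 634.4 mid out 605.6 mid hole 605.1
8 577.5 593.6 616.4 632.4 mid out 604.9 mid hole 605.0
0.598 hole y 4.0 27.9 16.0
0.602 hole y 2.6 29.7 16.1
0.606 hole y 2.2 29.9 16.1
0.61 hole y 3.1 29.0 16.0
0.614 hole y 5.7 26.4 16.1
```

Emit:
arm_command(
  linear=[
    [20,0,0],
    [45,-1,0],
    [70,-1.5,0],
    [85,-2,0],
    [85.5,-2,0],
    [85.5,-2,-10],
    [85.5,-2,-16],
    [85.5,-2,-16],
    [85.5,-2,-16],
  ],
  turn=[0,0,0,0,0,0,0,0,0],
)

```text
time_s: 16.25
ee_pos: [0.692, 0.0128, 0.2515]
orientation: [0.003, -3.141, -0.0]
contact_force: [-0.2, -0.4, -2.4]
finger_gap: 0.0565
```

```bash
python3 - <<'E'
from h import *
p,W=wrist('pics/w2.png'); P=W.reshape(-1,3); P=P[(np.hypot(P[:,0]-.691,P[:,1]-.014)<.036)]
q=P[abs(P[:,2]-.099)<.004]
for y in (.009,.014,.019):
    a=np.sort(q[abs(q[:,1]-y)<.0008][:,0]*1000); g=np.argmax(np.diff(a)); print(y,a[[0,g,g+1,-1]].round(1))
for x in (.686,.69,.694):
    a=np.sort(q[abs(q[:,0]-x)<.0008][:,1]*1000); g=np.argmax(np.diff(a)); print(x,a[[g,g+1]].round(1))
print('pin', near(W,.691,.014,.014,.068,.004))
E
```

```text
16.25 tcp [692.   12.8 251.5] jawang 90.1 tilt 0.04 gap 56.5 F [-0.2 -0.4 -2.4] j7 1.66
0.009 [662.7 677.8 703.8 719.6]
0.014 [662.2 677.3 704.4 719.8]
0.019 [662.9 678.9 703.6 719.1]
0.686 [ 0.5 26.2]
0.69 [-0.4 27. ]
0.694 [ 0.  26.7]
pin ((697.8, 13.8, 6.1), array([696.9,  13.9,  67.7]), 124)
```

View pics/w2.png

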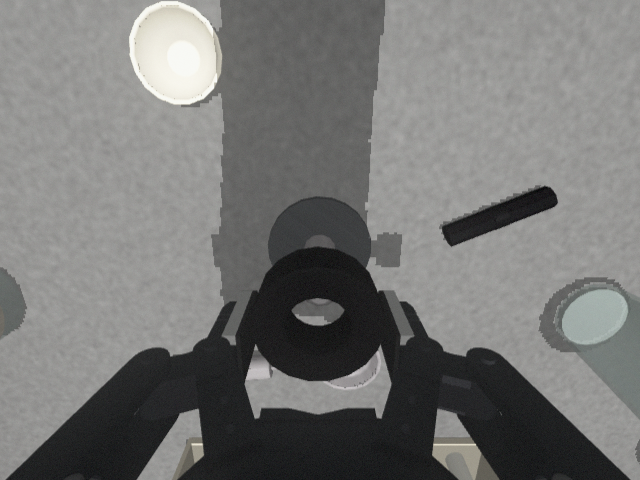

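The ring is over the pin: its centre is at (690.9, 13.2) and the pin at (690.8, 14.2). I nudge it +0.8 mm in y and lower it slowly while watching the force.

Emit:
arm_command(
  linear=[
    [0,0.8,0],
    [0,0.8,-6],
    [0,0.8,-12],
    [0,0.8,-18],
    [0,0.8,-24],
    [0,0.8,-24],
  ],
  turn=[0,0,0,0,0,0],
)

```text
time_s: 16.9
ee_pos: [0.6921, 0.0136, 0.2262]
orientation: [0.003, -3.14, 0.0]
contact_force: [-0.6, 0.5, -2.7]
finger_gap: 0.0565
```

Emit:
arm_command(
  linear=[
    [0,0,-8],
    [0,0,-16],
    [0,0,-24],
    [0,0,-32],
    [0,0,-38],
    [0,0,-41],
    [0,0,-42],
    [0,0,-43],
    [0,0,-43],
  ],
  turn=[0,0,0,0,0,0,0,0,0],
)

```text
time_s: 17.8
ee_pos: [0.6926, 0.0135, 0.1849]
orientation: [-0.003, 3.141, -0.0]
contact_force: [0.4, -0.9, -2.6]
finger_gap: 0.0564
```

Emit:
arm_command(
  linear=[
    [0,0,-1],
    [0,0,-2],
    [0,0,-2],
  ],
  turn=[0,0,0],
)

```text
time_s: 18.1
ee_pos: [0.6925, 0.0135, 0.1827]
orientation: [-0.003, 3.141, -0.0]
contact_force: [0.3, 0.3, -1.6]
finger_gap: 0.0566
```

Close to seated. I open the jaws and withdraw, then head for the narrow ring.

Emit:
arm_command(
  linear=[
    [0,0,-0.5],
    [0,0,-0.5],
    [0,0,-0.5],
    [0,0,0],
    [0,0,30],
    [0,0,75],
    [0,0,115],
    [-20,0,125],
    [-60,-20,125],
    [-100,-40,125],
  ],
  turn=[0,0,0,0,0,0,0,0,0,0],
  jaw=80,
)

```text
time_s: 19.1
ee_pos: [0.5916, -0.0264, 0.3082]
orientation: [-0.005, 3.14, -0.0]
contact_force: [-0.4, -0.8, 1.6]
finger_gap: 0.0799
```

```bash
python3 - <<'E'
from h import *
p,W=wrist()
print('ring top',near(W,.691,.014,.033,.030,.005))
p,d=arm.read_camera('side'); V=cloud('side',d); print('side', near(V,.691,.014,.04,.032,.005))
E
```

```text
19.1 tcp [591.6 -26.4 308.2] jawang 90.2 tilt 0.07 gap 79.9 F [-0.4 -0.8  1.6] j7 1.67
ring top ((691.9, 13.5, 29.4), array([684.6,  12.4,  30.2]), 2090)
side ((693.3, 14.2, 30.0), array([690. ,   8.6,  32.6]), 281)
```

Emit:
arm_command(
  linear=[
    [-30,-32,0],
    [-60,-64,0],
    [-92,-96,0],
    [-124,-128,0],
    [-154,-160,-10],
    [-154,-160,-20],
    [-154,-160,-20],
    [-154,-160,-20],
  ],
  turn=[0,0,0,0,0,0,0,0],
  jaw=70,
)

```text
time_s: 20.0
ee_pos: [0.4393, -0.1858, 0.288]
orientation: [-0.004, 3.141, -0.0]
contact_force: [0.5, -0.3, 0.2]
finger_gap: 0.07
```

```bash
python3 - <<'E'
from h import *
p,W=wrist()
print(near(W,.437,-.1865,.03,.022,.004),near(W,.477,-.349,.045,.017,.005))
E
```

```text
20.0 tcp [ 439.3 -185.8  288. ] jawang 90.1 tilt 0.02 gap 70.0 F [ 0.5 -0.3  0.2] j7 1.93
((436.8, -186.8, 22.0), array([ 435.8, -187. ,   22.2]), 1570) ((475.8, -346.4, 35.9), array([ 475.5, -345.1,   15.6]), 1416)
```

Emit:
arm_command(
  linear=[
    [-2,-1,-45],
    [-2,-1,-85],
    [-2,-1,-107],
    [-2,-1,-112],
    [-2,-1,-112],
    [-2,-1,-112],
  ],
  turn=[0,0,0,0,0,0],
)

```text
time_s: 20.65
ee_pos: [0.4375, -0.1875, 0.177]
orientation: [-0.004, 3.14, -0.001]
contact_force: [0.9, -0.9, 0.4]
finger_gap: 0.0701
```

Emit:
arm_command(
  linear=[
    [0,0,0],
    [0,0,0],
    [0,0,0],
    [0,0,0],
    [0,0,0],
    [0,0,3],
    [0,0,30],
    [0,0,75],
    [30,20,110],
    [60,50,110],
    [90,80,110],
    [120,110,110],
  ],
  turn=[0,0,0,0,0,0,0,0,0,0,0,0],
  jaw=32,
)

```text
time_s: 21.85
ee_pos: [0.5575, -0.0762, 0.2867]
orientation: [-0.002, 3.14, 0.001]
contact_force: [-0.2, -0.0, -0.9]
finger_gap: 0.0421
```

Emit:
arm_command(
  linear=[
    [10,30,0],
    [25,60,0],
    [45,90,0],
    [49,91,0],
    [49,91,0],
    [49,91,0],
  ],
  turn=[0,0,0,0,0,0],
)

```text
time_s: 22.45
ee_pos: [0.6051, 0.0124, 0.2858]
orientation: [0.001, -3.141, 0.001]
contact_force: [-0.6, -0.2, -1.2]
finger_gap: 0.042
```

```bash
cat >ring.py <<'E'
from h import *
def run(half,zoff=.151):
    p,W=wrist(); s=arm.sense(); x0,y0,z0=s['ee_pos']; P=W.reshape(-1,3); zt=z0-zoff
    P=P[(np.hypot(P[:,0]-x0,P[:,1]-y0)<half+.006)]; q=P[abs(P[:,2]-zt)<.005]
    print('median ring z',np.median(q[:,2]),len(q))
    for dy in (-.005,0,.005):
        a=np.sort(q[abs(q[:,1]-y0-dy)<.0008][:,0]*1000); g=np.argmax(np.diff(a)); print('x',a[[0,g,g+1,-1]].round(1),a[[0,-1]].mean().round(1),a[[g,g+1]].mean().round(1))
    for dx in (-.005,0,.005):
        a=np.sort(q[abs(q[:,0]-x0-dx)<.0008][:,1]*1000); g=np.argmax(np.diff(a)); print('y',a[[g,g+1]].round(1),a[[g,g+1]].mean().round(1))
    return W
if __name__=='__main__':
    W=run(.022); print('pin',near(W,.691,.014,.02,.068,.005))
E
python3 ring.py
```

```text
22.45 tcp [605.1  12.4 285.8] jawang 90.0 tilt 0.04 gap 42.0 F [-0.6 -0.2 -1.2] j7 1.62
median ring z 0.13100978008178543 4315
x [583.5 591.3 617.5 625. ] 604.2 604.4
x [582.9 590.4 618.6 625.8] 604.3 604.5
x [582.8 591.2 617.5 625.8] 604.3 604.3
y [-0.7 25.9] 12.6
y [-1.  26.8] 12.9
y [ 0.2 25.3] 12.8
pin ((691.2, 14.4, 10.8), array([688.8,  14.4,  66.7]), 529)
```

Emit:
arm_command(
  linear=[
    [20,0,0],
    [45,1,0],
    [70,1.4,0],
    [86,1.4,-5],
    [86.7,1.4,-18],
    [86.7,1.4,-28],
    [86.7,1.4,-28],
    [86.7,1.4,-28],
  ],
  turn=[0,0,0,0,0,0,0,0],
)

```text
time_s: 23.3
ee_pos: [0.6914, 0.0147, 0.2575]
orientation: [0.002, -3.14, -0.0]
contact_force: [-0.3, -0.9, -0.4]
finger_gap: 0.0421
```

```bash
python3 ring.py
```

```text
23.3 tcp [691.4  14.7 257.5] jawang 90.1 tilt 0.06 gap 42.1 F [-0.3 -0.9 -0.4] j7 1.66
median ring z 0.10275139392146551 3575
x [669.4 677.9 703.  711.3] 690.3 690.4
x [669.6 676.1 705.1 711.6] 690.6 690.6
x [669.4 676.7 704.  710.8] 690.1 690.4
y [ 1.2 28.6] 14.9
y [ 1.  29.3] 15.1
y [ 1.8 27.7] 14.7
pin ((699.0, 14.3, 6.1), array([698.1,  14.4,  66.9]), 95)
```

Within 1 mm of the pin axis; I lower it onto the pin.

Emit:
arm_command(
  linear=[
    [0.4,-0.6,0],
    [0.4,-0.6,-6],
    [0.4,-0.6,-12],
    [0.4,-0.6,-18],
    [0.4,-0.6,-24],
    [0.4,-0.6,-24],
  ],
  turn=[0,0,0,0,0,0],
)

```text
time_s: 23.95
ee_pos: [0.6922, 0.0144, 0.2323]
orientation: [0.003, -3.14, 0.0]
contact_force: [-0.8, 0.0, -1.0]
finger_gap: 0.0421
```

Emit:
arm_command(
  linear=[
    [0,0,-6],
    [0,0,-12],
    [0,0,-17],
    [0,0,-21],
    [0,0,-23],
    [0,0,-24],
    [0,0,-24],
  ],
  turn=[0,0,0,0,0,0,0],
)

```text
time_s: 24.65
ee_pos: [0.6926, 0.0143, 0.2097]
orientation: [-0.003, 3.142, -0.0]
contact_force: [0.2, -0.4, -1.6]
finger_gap: 0.0422
```

Emit:
arm_command(
  linear=[
    [0,0,-1],
    [0,0,-1.5],
    [0,0,-1.5],
  ],
  turn=[0,0,0],
)

```text
time_s: 24.95
ee_pos: [0.6928, 0.0142, 0.2095]
orientation: [-0.002, 3.141, 0.001]
contact_force: [-4.1, 0.1, 7.0]
finger_gap: 0.0421
```

Emit:
arm_command(
  linear=[
    [0,0,0],
    [0,0,0],
    [0,0,0],
    [0,0,2],
    [0,0,30],
    [0,0,70],
    [0,0,110],
    [-40,0,120],
    [-80,10,120],
    [-120,40,120],
    [-160,70,120],
    [-160,70,120],
  ],
  turn=[0,0,0,0,0,0,0,0,0,0,0,0],
  jaw=65,
)

```text
time_s: 26.15
ee_pos: [0.5285, 0.0886, 0.3279]
orientation: [0.013, -3.139, -0.004]
contact_force: [0.1, -0.2, 0.1]
finger_gap: 0.065
```

```bash
python3 - <<'E'
from h import *
p,d=arm.read_camera('side'); V=cloud('side',d); cv2.imwrite('pics/side1.png',p)
print('side narrow top', near(V,.691,.014,.03,.056,.005),'pin',near(V,.691,.014,.02,.070,.004))
p,W=wrist(); print('wrist narrow top',near(W,.691,.014,.03,.054,.005),'wide rim',near(W,.691,.014,.035,.031,.004))
cv2.imwrite('pics/fin.png',cv2.resize(cv2.imread('pics/side1.png')[120:470,180:460],None,fx=1.7,fy=1.7))
E
```

```text
side narrow top ((693.2, 16.0, 22.5), array([691.6,  10.9,  56.4]), 158) pin ((692.0, 14.4, 9.7), array([692. ,  13.4,  69.5]), 43)
26.2 tcp [530.6  86.6 328.5] jawang 90.4 tilt 0.11 gap 65.1 F [ 0.9 -0.1  0.3] j7 1.4
wrist narrow top ((690.8, 17.9, 21.5), array([685.5,  25.1,  53.8]), 625) wide rim ((686.9, 25.1, 26.1), array([678.4,  30. ,  30.6]), 493)
```

View pics/fin.png

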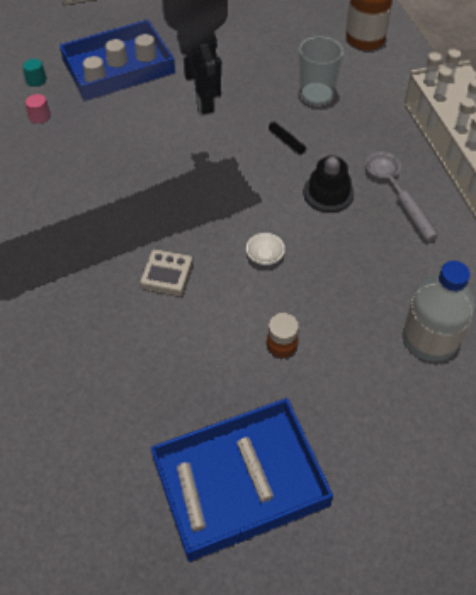

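The view shows both bars in the bar tray at (190,495) and (255,470), three stoppers in the stopper tray near (115,55), and both rings stacked on the post at (330,185). The bystanders are in place.

```bash
python3 -c "
from station import arm
print(arm.sign_off())"
```

```text
the job is handed in; nothing more can be done
None
```

I put all the gear away and handed the job in at about 26 s. The sign-off gives no verdict, so what follows rests on my own last checks.

- **Bar and stoppers:** the stirring bar is in the bar tray beside the kept one. The two white stoppers are in the stopper tray with theirs. The final side view shows both bars and all three stoppers inside the walls.
- **Rings:** I lowered both down the pin in small steps, and neither was dropped. The wide ring's top measured 30–33 mm (32 mm when fully home) and the narrow ring's 54–56 mm (56 mm expected).
- **Ring centring:** before release, each ring's measured centre was within about 1 mm of the pin axis. Afterwards both side-camera fits and the unobstructed wrist view of the wide ring were within about 3 mm of the pin axis. I did not measure ring tilt directly; both looked flat.
- **Disagreements:** the cameras differed by 1–3 mm, which is about what the calibration allows. The last wrist-camera fit of the rings was off by 4–11 mm in y. I put that down to the rings being partly hidden, as few points were visible, and set it aside. The final wrist fit therefore doesn't confirm the centring.
- **Everything else:** the bystanders and the look-alikes were never touched, and they appear in place in the final picture. The gripper was clear of everything at the end.

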